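# Centre the egg cup on its serving stand

### The arm

A 7-joint arm with a two-finger parallel gripper is mounted at the origin on a cart in front of the work surface, level with it; the furniture and walls round the work are solid. World frame = base frame: x ahead of the robot, y to its left, z up, the work surface at z = 0. Lengths are in m, angles in rad, forces in N, time in s.
With the tool pointing down it reaches from about 0.4 to 0.9 m from the base axis. Payload 5.6 kg.
Tool frame: the origin (TCP) lies midway between the tips of the shut fingers; the grasp point (between the pads) lies 19 mm behind it; z points along the fingers, y is the line along which they close (so a half turn about z gives the same grasp; the last joint's range is limited). The gripper opens to 92 mm and grips with 3 to 60 N. Pads are 20 mm wide; open, the fingers measure 128 mm over their backs; the gripper's body (75 mm by 189 mm) begins 69 mm behind the grasp point.
Start: joints at [1.254, 0.468, -0.012, 1.603, 0.006, 1.071, -0.056], TCP at [0.176, -0.626, 0.215] pointing down, gripper open.
Joint ranges: [-2.53, 2.53], [-0.31, 2.02], [-1.57, 1.55], [0.28, 2.44], [-1.29, 4.43], [0.15, 1.84], [-2.92, 2.92]. Speed limits (rad/s): [2.57, 2.57, 3.14, 3.14, 3.14, 3.14, 3.14].

### API

Orientations are given as a 3x3 rotation matrix whose columns are the frame's x, y, z axes.
In Python, from station import env, effector, solver, viewer, workorder, search_frame, tip_of gives the robot as it stands. Calls block until the motion is done:
- env.reach(position, orientation): joint-space move of the TCP to a pose.
- env.movel(position, frame=None, rate=0.15): straight line of the TCP; frame=None keeps the orientation; rate is the mean speed in m/s.
- env.goto_joints(angles): joint-space move.
- effector.release() and effector.grasp(squeeze=None): open the fingers fully, or close them until they stop; squeeze is the grip in N (None keeps the last).
- env.pause(seconds).
- solver.inverse_kinematics(position, orientation): joint angles nearest the present ones, or None.
- env.sense(): the state.
- viewer.read_camera(name): name is "scene" or "top"; returns (picture, depth): 400x640x3 uint8, red, green, blue; 400x640 float32, m along the optical axis (not along the pixel's ray), 0 where there is no reading.
- viewer.camera_info(name): a dict with "intrinsics" (3x3 intrinsics, pixels), "eye" and "rotation" of the camera in the world. Camera axes: x right, y up, looking along -z (the intrinsics and any distortion apply to the point x, -y, -z); pixel columns grow to the right and rows downward; lengths in m; the calibration is good to about 2 mm. A picture is of the moment at which its call begins. camera_info takes no time and is no camera call.
A pose or a line that the arm cannot do raises env.PlanningError and nothing moves.
- workorder.finish_job(): hands the job in; it is judged then, once.
Trained networks look in the newest picture that a camera, given by its name, has taken for a name from the list of things; names that differ only in an ending like _2 or _b are one class to them, and where a whole thing is asked for, a point or a joint stands for the part that bears it (a point fixed in the world has none). Each returns a list of dicts, best first, with "score" (0 to 1); they miss things now and then, are a little off and sometimes report something else, mostly with a low value. They report only what shows in the picture. A call takes as long as a camera call. They do not tell look-alikes from the thing itself.
- search_frame(camera, name): "at" ([x, y, z] in m, in world coordinates, good to about 4 mm: the middle of the surface that is visible of it).
- tip_of(camera, name): "at" ([x, y, z] in m, in world coordinates, good to about 4 mm: a listed point, or the origin of a listed thing).
The state is a dict: "t": time; "joint_positions": joint angles; "joint_velocities": joint speeds; "tau": joint torques, N m; "ee_pos": TCP position; "tcp_rot": TCP orientation; "wrist_force": force on the tool from outside, world axes, zero at the start; "moment": the same for the moment, N m; "gripper_width": finger opening in m; "grasp_force": force on a finger pad.
Only numpy, scipy, OpenCV 4.12 (cv2) and the standard library are available. Lean on these libraries where they do the work, as an engineer would, in place of code of your own. Each camera call takes 0.05 s, during which the arm holds its last target. There are 200 camera calls.

### The job

The blue egg cup with a boiled egg in it stands off to one side of its small round wooden serving stand. Nudge it with light taps of the fingertips against its foot until it stands upright in the middle of the stand, with an even margin all round, and then take the fingers away. Do not grip or lift the cup, do not touch the egg or let it fall out, and leave the stand and the other things where they are.

Things in the scene. Friction and masses are not known exactly. Their poses are not given: they have to be found in the camera images.
- stand: round footed wooden serving stand, loose, about 0.7 kg: 34 mm high, flat top 104 mm across with a dark ring (about 85 mm across) inlaid level with the wood, round the centre; stem 40 mm and foot 84 mm across. Origin at the centre of its underside on the table, z up; its yaw is arbitrary
- stand_top (a point): the centre of the flat top of the stand, 34 mm above its underside
- egg_cup: blue ceramic egg cup, loose, about 0.15 kg, 45 mm high: an upright round drum foot 50 mm across and 20 mm high, a 36 mm waist above it, then an open bowl that widens to a 48 mm rim. It slides if pushed on the drum foot and may rock or tip if pushed near the rim. It starts 22 to 30 mm off the centre of the stand, in any direction, upright on the stand's top. Origin at the centre of its underside, z up
- egg_centre (a point): centre of the brown boiled egg (52 mm long, 41 mm thick, about 0.06 kg) that stands loosely in the cup, blunt end down; its top is about 77 mm above the stand's top, and it is nowhere wider than the cup's rim
- salt_jar: clear jar of salt with a tan lid, 72 mm wide, 78 mm high; loose bystander, leave it alone. Origin at the centre of its underside
- spice_jar: spice jar with a green lid, standing nearest the stand of two alike, 46 mm wide, 106 mm high; loose bystander, leave it alone. Origin at the centre of its underside
- ramekin: white ribbed ramekin, 99 mm wide, 43 mm high; loose bystander, leave it alone. Origin at the centre of its underside
- paper_cups: small stack of white paper portion cups, 54 mm wide, 51 mm high; loose bystander, leave it alone. Origin at the centre of its underside
- shaker: steel dredge shaker with a side handle, 69 x 96 mm, 105 mm high; loose bystander, leave it alone. Origin at the centre of its underside
- tape_roll: roll of tan tape lying flat, 104 mm wide, 25 mm high; loose bystander, leave it alone. Origin at the centre of its underside
- egg: the boiled egg itself; origin at its blunt lower end, 26 mm below its centre
Not all that is in view belongs to the job. Leave any yellow look-alike of the egg_cup alone.

How it is judged:
By the outcome, as a careful person would: the job done as asked, in the order asked, and still so for the second after the job is handed in, with the robot touching nothing.
It also fails if it takes over 40 s, if anything falls off the work surface, if the arm or the gripper's body presses on something with over 40 N, if the wrist force passes 120 N, or if a joint passes its speed limit or range.

## Working session

There is one attempt and no reset: what is moved stays moved. The work goes in short steps, each a Python script; the robot and the scene stay as the last script left them, time stands still between calls to the robot, and variables do not carry over. Pictures are saved under pics/ and viewed, at most 10 in all, crops included, and the job is handed in when it is done.

```bash
mkdir -p pics; ls
python3 - <<'E'
from station import env, effector, solver, viewer, workorder, search_frame, tip_of
import cv2, numpy as np
for c in ("top","scene"):
    p,d=viewer.read_camera(c); cv2.imwrite(f"pics/{c}0.png",p[:,:,::-1]); np.savez(f"pics/{c}0.npz",p=p,d=d)
    i=viewer.camera_info(c); print(c,i)
    for n in ("stand_top","egg_cup","egg_centre","stand"):
        print(n,[(np.round(r["at"],4).tolist(),round(r["score"],2)) for r in tip_of(c,n)][:4])
print(env.sense()["t"], env.sense()["ee_pos"],env.sense()["tcp_rot"])
E
```

```text
pics
top {'intrinsics': array([[489.0289074 ,   0.        , 308.99342617],
       [  0.        , 489.0289074 , 197.74020792],
       [  0.        ,   0.        ,   1.        ]]), 'eye': array([0.39129372, 0.05061762, 1.58011191]), 'rotation': array([[-0.02564508,  0.99018991, -0.13735453],
       [-0.99965957, -0.02474125,  0.00828375],
       [ 0.00480416,  0.13752021,  0.99048731]])}
stand_top [([0.5812, -0.0526, 0.0335], 0.68)]
egg_cup [([0.5523, -0.0535, 0.0291], 0.59), ([0.4291, -0.0584, 0.0006], 0.46)]
egg_centre [([0.5535, -0.0533, 0.0841], 0.61)]
stand [([0.5802, -0.0512, -0.0014], 0.71)]
scene {'intrinsics': array([[412.93396743,   0.        , 325.06814917],
       [  0.        , 412.93396743, 198.70957591],
       [  0.        ,   0.        ,   1.        ]]), 'eye': array([ 0.12076625, -0.53645123,  0.82046647]), 'rotation': array([[ 0.76867928,  0.46267171, -0.44166397],
       [-0.63952952,  0.54341973, -0.54378028],
       [-0.01158283,  0.70044978,  0.7136077 ]])}
stand_top [([0.5779, -0.0481, 0.0303], 0.96), ([0.5496, -0.0504, 0.0336], 0.72), ([0.5825, -0.0541, 0.0009], 0.62)]
egg_cup [([0.5495, -0.053, 0.0325], 0.84), ([0.4246, -0.0544, -0.0016], 0.69)]
egg_centre [([0.551, -0.0585, 0.088], 0.59)]
stand [([0.5811, -0.0556, -0.0012], 0.64)]
0.5 [ 0.17573754 -0.62577024  0.2145731 ] [[ 9.62754003e-01  2.70378859e-01 -4.55089587e-05]
 [ 2.70378861e-01 -9.62754003e-01  3.61804042e-05]
 [-3.40315157e-05 -4.71374894e-05 -9.99999998e-01]]
```

View pics/top0.png

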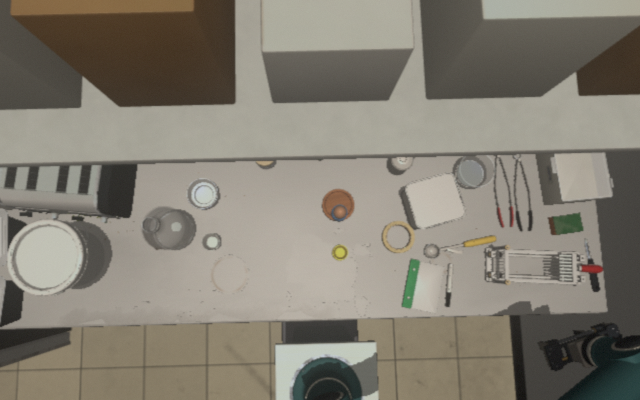

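View pics/scene0.png

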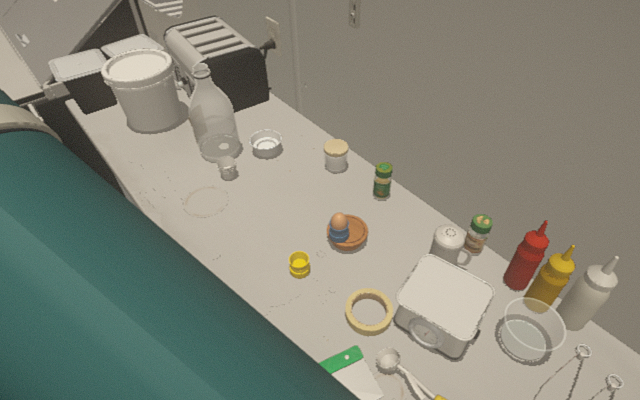

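```bash
cat > h.py <<'E'
from station import env, effector, solver, viewer, workorder, search_frame, tip_of
import cv2, numpy as np
def proj(c,P):
    i=viewer.camera_info(c); q=(np.atleast_2d(P)-i["eye"])@i["rotation"]
    u=np.c_[q[:,0],-q[:,1]]/-q[:,2:]; K=i["intrinsics"]
    return u*[K[0,0],K[1,1]]+K[:2,2]
def world(c,d):
    i=viewer.camera_info(c); K=i["intrinsics"]; v,u=np.mgrid[:400,:640]
    q=np.dstack([(u-K[0,2])/K[0,0]*d,-(v-K[1,2])/K[1,1]*d,-d])
    return q@i["rotation"].T+i["eye"]
a=np.linspace(0,2*np.pi,60)
def circ(x,y,z,r): return np.c_[x+r*np.cos(a),y+r*np.sin(a),0*a+z]
E
python3 - <<'E'
from h import *
z=np.load("pics/top0.npz"); W=world("top",z["d"])
print("shelf",[np.round(W[r,340],3).tolist() for r in (60,120,150,158,165)])
for c,(u,v) in (("top",(338,215)),("scene",(335,235))):
    p=np.load(f"pics/{c}0.npz")["p"]
    w,h=(60,50); k=p[v-h//2-5:v+h//2+5,u-w//2:u+w//2][:,:,::-1]
    k=cv2.resize(k,None,fx=6.5,fy=6.5,interpolation=cv2.INTER_NEAREST) if 1 else k
    k=cv2.convertScaleAbs(k,alpha=1.3)
    globals()[c]=k
cv2.imwrite("pics/crop0.png",np.hstack([top,scene]))
s=np.load("pics/scene0.npz"); hsv=cv2.cvtColor(s["p"],cv2.COLOR_RGB2HSV)
for u,v in ((340,236),(335,238),(360,237),(340,221),(375,233),(350,245)): print(u,v,s["p"][v,u],hsv[v,u])
E
```

```text
shelf [[0.57, 0.017, 1.171], [0.55, 0.01, 1.055], [0.516, 0.011, 1.056], [0.511, 0.01, 1.04], [0.717, -0.068, -0.0]]
340 236 [ 94 106 111] [ 99  39 111]
335 238 [ 88  97 106] [105  43 106]
360 237 [169 121  81] [ 14 133 169]
340 221 [194 148 106] [ 14 116 194]
375 233 [187 180 162] [ 22  34 187]
350 245 [187 136  86] [ 15 138 187]
```

View pics/crop0.png

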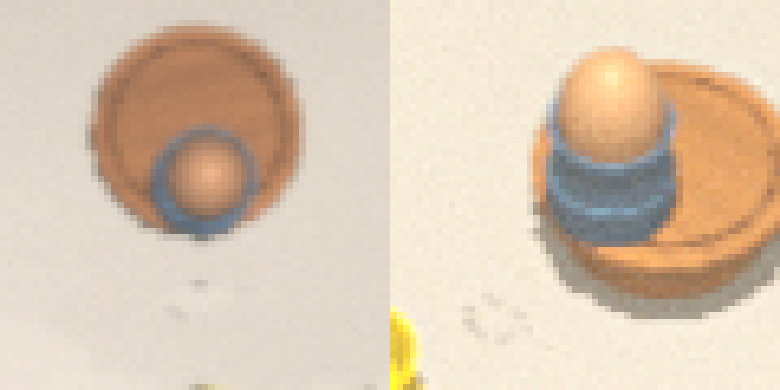

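```bash
cat >> h.py <<'E'
from scipy.optimize import minimize
S=8
def hull(img,c,cs,col,off):
    p=(proj(c,np.vstack(cs))-off)*S+S/2-.5
    cv2.fillConvexPoly(img,cv2.convexHull(p.astype(np.float32)).round().astype(np.int32),col)
def render(c,q,off,sh):
    sx,sy,cx,cy=q[:4]/1000; t=abs(q[4])/1000; m=np.zeros((sh[0]*S,sh[1]*S),np.uint8); z=.034
    hull(m,c,[circ(sx,sy,0,.042),circ(sx,sy,.003,.042)],2,off)
    hull(m,c,[circ(sx,sy,z,.052),circ(sx,sy,z-t,.052)],2,off); hull(m,c,[circ(sx,sy,z,.052)],1,off)
    hull(m,c,[circ(cx,cy,z,.025),circ(cx,cy,z+.02,.025)],3,off)
    hull(m,c,[circ(cx,cy,z+.02,.018),circ(cx,cy,z+.028,.018)],3,off)
    hull(m,c,[circ(cx,cy,z+.028,.018),circ(cx,cy,z+.045,.024)],3,off)
    zs=np.linspace(-.008,.026,12); hull(m,c,[circ(cx,cy,z+.051+s,.0205*np.sqrt(max(0,1-(s/.026)**2))) for s in zs],4,off)
    return np.dstack([cv2.resize((m==k).astype(np.float32),(sh[1],sh[0]),interpolation=cv2.INTER_AREA) for k in range(5)])
def fit(c,img,s0,c0):
    u,v=proj(c,[.5*(s0[0]+c0[0]),.5*(s0[1]+c0[1]),.045])[0].astype(int); w=32
    k=img[v-w:v+w,u-w:u+w].astype(float); f=k/k.sum(2,keepdims=True); off=np.array([u-w,v-w])
    def cost(q,full=0):
        A=render(c,q,off,f.shape[:2]); A=cv2.GaussianBlur(A,(0,0),.5); M=A.reshape(-1,5); Y=f.reshape(-1,3)
        X=np.linalg.lstsq(M.T@M+1e-3*np.eye(5),M.T@Y,rcond=None)[0]
        return np.abs(M@X-Y).mean()*1000
    q=np.array([*s0[:2],*c0[:2],.012])*1000
    for st in (6,2):
        sim=np.vstack([q]+[q+st*np.eye(5)[j] for j in range(5)])
        r=minimize(cost,q,method="Nelder-Mead",options=dict(initial_simplex=sim,xatol=.05,fatol=1e-3,maxiter=250)); q=r.x
    return q,r.fun
def look(s0,c0,cams=("top","scene"),tag=None):
    out=[]
    for c in cams:
        p,d=viewer.read_camera(c)
        if tag: cv2.imwrite(f"pics/{c}{tag}.png",p[:,:,::-1])
        q,e=fit(c,p,s0,c0); out.append(q); print(c,"stand",q[:2].round(1),"cup",q[2:4].round(1),"off",(q[2:4]-q[:2]).round(1),"t",q[4].round(1),"err",e.round(2))
    return out
E
python3 - <<'E'
from h import *
for c in ("top","scene"):
    p=np.load(f"pics/{c}0.npz")["p"]
    for s0,c0 in (((.581,-.052),(.552,-.054)),((.577,-.049),(.548,-.050))):
        q,e=fit(c,p,s0,c0); print(c,q.round(1),(q[2:4]-q[:2]).round(1),round(e,3))
R=lambda t:None
from scipy.spatial.transform import Rotation as Ro
for tilt in (0,15,25,35):
  for yaw in (90,-90):
    M=(Ro.from_euler("y",-tilt,degrees=True)*Ro.from_euler("z",yaw,degrees=True)*Ro.from_euler("x",180,degrees=True)).as_matrix()
    # z axis of the tool
    r=[solver.inverse_kinematics([x,-.053,zz],M) for x,zz in((.44,.2),(.50,.046),(.56,.046))]
    print(tilt,yaw,M[:,2].round(2),[None if j is None else np.round(j,2).tolist() for j in r])
E
```

```text
top [580.7 -53.8 553.9 -54.9  15. ] [-26.8  -1.2] 1.795Traceback (most recent call last):
  File "<stdin>", line 5, in <module>
  File "h.py", line 37, in fit
    r=minimize(cost,q,method="Nelder-Mead",options=dict(initial_simplex=sim,xatol=.05,fatol=1e-3,maxiter=250)); q=r.x
    res = _minimize_neldermead(fun, x0, args, callback, bounds=bounds,
                               **options)
    fxcc = func(xcc)
    fx = function(np.copy(x), *(wrapper_args + args))
  File "h.py", line 31, in cost
    A=render(c,q,off,f.shape[:2]); A=cv2.GaussianBlur(A,(0,0),.5); M=A.reshape(-1,5); Y=f.reshape(-1,3)
  File "h.py", line 25, in render
    zs=np.linspace(-.008,.026,12); hull(m,c,[circ(cx,cy,z+.051+s,.0205*np.sqrt(max(0,1-(s/.026)**2))) for s in zs],4,off)
                                   ~~~~^^^^^^^^^^^^^^^^^^^^^^^^^^^^^^^^^^^^^^^^^^^^^^^^^^^^^^^^^^^^^^^^^^^^^^^^^^^^^^^^^^
  File "h.py", line 16, in hull
    p=(proj(c,np.vstack(cs))-off)*S+S/2-.5
       ~~~~^^^^^^^^^^^^^^^^^
  File "h.py", line 4, in proj
    i=viewer.camera_info(c); q=(np.atleast_2d(P)-i["eye"])@i["rotation"]
ValueError: time passes only in moves, steps and waits
```

```bash
sed -i 's/^def proj/CI={k:viewer.camera_info(k) for k in ("top","scene")}\ndef proj/; s/viewer.camera_info(c);/CI[c];/' h.py
time python3 - <<'E'
from h import *
for c in ("top","scene"):
    p=np.load(f"pics/{c}0.npz")["p"]
    for s0,c0 in (((.581,-.052),(.552,-.054)),((.577,-.049),(.548,-.050))):
        q,e=fit(c,p,s0,c0); print(c,q.round(1),(q[2:4]-q[:2]).round(1),round(e,3))
from scipy.spatial.transform import Rotation as Ro
for tilt in (15,25,35):
  for yaw in (90,-90):
    M=(Ro.from_euler("y",tilt,degrees=True)*Ro.from_euler("z",yaw,degrees=True)*Ro.from_euler("x",180,degrees=True)).as_matrix()
    r=[solver.inverse_kinematics([x,-.053,zz],M) for x,zz in((.44,.2),(.50,.046),(.56,.046))]
    print(tilt,yaw,M[:,2].round(2),[None if j is None else np.round(j,2).tolist() for j in r])
E
```

```text
top [580.7 -53.8 553.9 -54.9  15. ] [-26.8  -1.2] 1.795
top [580.9 -53.  554.  -54.9  12.5] [-26.9  -1.9] 1.798
scene [579.3 -54.2 553.3 -53.2   4.9] [-26.1   1. ] 3.439
scene [579.6 -54.6 553.3 -53.4   1. ] [-26.3   1.2] 3.548
15 90 [-0.26  0.   -0.97] [[0.53, 0.37, -0.6, 1.89, 0.2, 1.21, -0.16], [0.46, 0.69, -0.57, 1.84, 0.41, 1.01, -0.32], [0.44, 0.77, -0.59, 1.69, 0.43, 1.09, -0.32]]
15 -90 [-0.26  0.   -0.97] [[-0.93, 0.65, 1.36, 1.98, -0.53, 1.32, -2.47], [-0.81, 1.14, 1.33, 1.93, -1.0, 1.37, -2.2], [-0.75, 1.19, 1.33, 1.77, -1.02, 1.44, -2.26]]
25 90 [-0.42  0.   -0.91] [[0.46, 0.48, -0.56, 1.79, 0.21, 1.39, -0.18], [0.42, 0.78, -0.55, 1.71, 0.37, 1.22, -0.29], [0.38, 0.86, -0.54, 1.55, 0.38, 1.3, -0.28]]
25 -90 [-0.42  0.   -0.91] [[-0.85, 0.81, 1.35, 1.87, -0.55, 1.52, -2.41], [-0.76, 1.23, 1.33, 1.79, -0.93, 1.54, -2.25], [-0.69, 1.28, 1.33, 1.63, -0.96, 1.62, -2.31]]
35 90 [-0.57  0.   -0.82] [[0.39, 0.58, -0.49, 1.69, 0.19, 1.56, -0.18], [0.35, 0.87, -0.48, 1.58, 0.31, 1.4, -0.25], [0.29, 0.94, -0.44, 1.41, 0.3, 1.49, -0.22]]
35 -90 [-0.57  0.   -0.82] [[-0.78, 0.96, 1.34, 1.77, -0.55, 1.7, -2.36], [-0.7, 1.33, 1.33, 1.66, -0.87, 1.71, -2.28], [-0.63, 1.36, 1.33, 1.48, -0.9, 1.79, -2.34]]
real	0m7.066s
user	0m6.858s
sys	0m0.076s
```

```bash
cat >> h.py <<'E'
from scipy.spatial.transform import Rotation as Ro
def rot(tilt=20,yaw=90,head=0): # tilt toward heading (deg), tool y across the heading
    return (Ro.from_euler("z",head,degrees=True)*Ro.from_euler("y",-tilt,degrees=True)*Ro.from_euler("z",yaw,degrees=True)*Ro.from_euler("x",180,degrees=True)).as_matrix()
def st(): s=env.sense(); print("t",round(s["t"],2),"tcp",s["ee_pos"].round(4),"F",np.round(s["wrist_force"],1),"w",round(s["gripper_width"],4))
E
python3 - <<'E'
from h import *
p=env.sense()["ee_pos"]
for tilt in (15,20):
  for yaw in (90,-90):
    M=rot(tilt,yaw); r=[solver.inverse_kinematics(x,M) for x in([.44,-.054,.3],[.50,-.054,.046],[.56,-.054,.046])]
    print(tilt,yaw,M[:,2].round(2),[None if j is None else np.round(j,2).tolist() for j in r])
effector.grasp(3)
env.movel([p[0],p[1],.36],rate=.25)
for yaw in (90,-90):
    try: env.reach([.44,-.054,.30],rot(20,yaw)); break
    except env.PlanningError as e: print(yaw,e)
st(); print(yaw)
look((.5805,-.054),(.5535,-.054),tag="1")
E
```

```text
15 90 [ 0.26  0.   -0.97] [[0.9, -0.12, -0.75, 2.11, -0.16, 0.87, 0.23], [0.27, 0.42, -0.26, 2.26, 0.4, 0.23, -0.33], [0.33, 0.5, -0.34, 2.12, 0.49, 0.32, -0.4]]
15 -90 [ 0.26  0.   -0.97] [[1.18, -0.15, -0.98, 2.1, -0.23, 0.88, -2.83], [-0.05, 0.4, 0.11, 2.28, -0.27, 0.21, -2.84], [-0.07, 0.47, 0.13, 2.14, -0.26, 0.28, -2.86]]
20 90 [ 0.34 -0.   -0.94] [[0.94, -0.19, -0.75, 2.17, -0.27, 0.78, 0.34], [0.47, 0.44, -0.48, 2.31, 1.14, 0.19, -1.03], [0.18, 0.46, -0.16, 2.19, 0.37, 0.15, -0.31]]
20 -90 [ 0.34  0.   -0.94] [[0.75, -0.17, -0.59, 2.18, -0.21, 0.77, -2.87], [-0.3, 0.41, 0.41, 2.36, -1.27, 0.18, -1.85], [-0.09, 0.46, 0.16, 2.21, -0.57, 0.16, -2.55]]
t 4.83 tcp [ 0.4404 -0.0548  0.3002] F [0.7 0.9 0.2] w 0.0004
90
top stand [580.5 -53.4] cup [554.  -54.9] off [-26.5  -1.5] t 11.6 err 2.27
scene stand [579.5 -54.4] cup [553.4 -53.5] off [-26.    0.9] t 2.5 err 3.66
```

Run:
```python
from h import *
M=rot(12,90); y=-.0541
env.movel([.480,y,.15],frame=M,rate=.2)
env.movel([.500,y,.0435],rate=.12); st()
env.movel([.535,y,.0435],rate=.035); st()
env.movel([.500,y,.0435],rate=.06); st()
look((.5805,-.054),(.572,-.054),tag="2")
```

```text
t 6.9 tcp [ 0.5004 -0.0541  0.0442] F [-0.2 -0.  -0.1] w 0.0006
t 8.05 tcp [ 0.5353 -0.054   0.0436] F [0.1 0.2 0.3] w 0.0005
t 8.78 tcp [ 0.5004 -0.0542  0.0437] F [-0.   0.1 -0.3] w 0.0005
top stand [581.3 -53.4] cup [572.4 -55. ] off [-8.9 -1.6] t 12.9 err 6.25
scene stand [580.1 -54.3] cup [572.  -54.3] off [-8.1  0. ] t 4.4 err 6.78
```

Run:
```python
from h import *
y=-.0541
env.movel([.527,y,.0435],rate=.08)
env.movel([.5432,y,.0435],rate=.025); st()
env.movel([.500,y,.0435],rate=.06)
env.movel([.44,y,.25],rate=.2); st()
look((.5805,-.054),(.579,-.054),tag="3")
a=cv2.imread("pics/top3.png")[185:235,308:368]; b=cv2.imread("pics/scene3.png")[205:255,318:378]
cv2.imwrite("pics/crop3.png",np.hstack([cv2.resize(k,None,fx=6.5,fy=6.5,interpolation=cv2.INTER_NEAREST) for k in (a,b)]))
```

```text
t 10.18 tcp [ 0.5432 -0.0542  0.0434] F [-2.3 -0.  -0.1] w 0.0005
t 12.27 tcp [ 0.4396 -0.054   0.2493] F [-0.5  0.1  0.2] w 0.0008
top stand [580.9 -53.2] cup [581.4 -54.9] off [ 0.5 -1.6] t 11.9 err 2.99
scene stand [580.7 -53.9] cup [580.6 -53.4] off [-0.2  0.6] t 5.3 err 4.0
```

View pics/crop3.png

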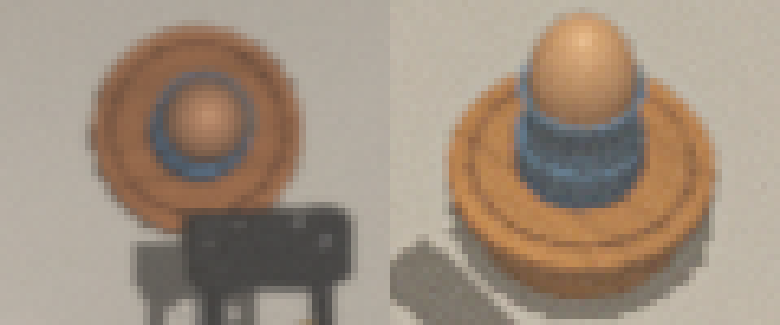

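Run:
```python
from h import *
env.pause(.5); st(); print(workorder.finish_job())
```

```text
t 12.87 tcp [ 0.44  -0.054  0.25 ] F [-0.1 -0.7  0.2] w 0.0009
the job is handed in; nothing more can be done
None
```

The blue egg cup, with the egg still in it, stands upright in the middle of the stand to within about 1 mm by my camera fits. It took two light pushes on the foot. The fingers are clear and the job was handed in at 12.9 s; no verdict came back.

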